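Refit the filter and spring collar of a bench air cleaner

ROBOT

A 6-joint arm with a two-finger parallel gripper is mounted at the origin on the work surface. World frame = base frame: x ahead of the robot, y to its left, z up, the work surface at z = 0. Lengths are in m, angles in rad, forces in N, time in s.
With the tool pointing down it reaches from about 0.3 to 0.775 m from the base axis. Payload 14.6 kg.
Tool frame: the origin (TCP) lies midway between the tips of the shut fingers; the grasp point (between the pads) lies 19 mm behind it; z points along the fingers, x is the direction in which the jaws open and shut, and the axes are right-handed (so a half turn about z gives the same grasp; the last joint's range is limited). The gripper opens to 85 mm and grips with 20 to 120 N. Pads are 22 mm wide; open, the fingers measure 114 mm over their backs; the gripper's body (76 mm by 85 mm) begins 54 mm behind the grasp point. The pads swing forward as they close: fully open they stand 13 mm farther back than shut.
Start: joints at [-1.269, 0.3, 1.521, -0, 1.321, -0.067], TCP at [0.198, -0.513, 0.231] pointing down, gripper open.
Joint ranges: [-3.03, 3.03], [-0.79, 2.21], [0.23, 2.52], [-1.04, 4.18], [0, 3.07], [-2.55, 2.55]. Speed limits (rad/s): [2.22, 2.22, 2.57, 3.14, 3.14, 3.14].

INTERFACE

Orientations are given as a rotation vector (axis times angle).
In Python, from bench import r gives the robot as it stands. The module is installed in compiled form; this text tells all that it offers.
- The arm moves only by the tool drive_tool, never from a script. Its argument "commands" is a list of rows, each a list of 5 numbers: the finger opening in mm, from 0 to 85.4, then the shift along the world's x, y, z in mm, then the turn about the world's z in degrees. In form: [[grip, x, y, z, turn], ...]. A call has 1 to 5 rows; each row is the pose to reach, as a shift and turn from the pose commanded when the call began; what a row does not reach only later rows make up. A row lasts 1/12 s, in which the tool goes at most 41.7 mm and 7.16 degrees, less where a joint would pass 70% of its speed; a pose out of reach is approached as far as the arm can. A call with a gripper value outside its range is refused whole. The fingers move at their own pace and stop on an object; "force" is the grip in N (left out, the last holds). Time passes only in rows, so rows that repeat a pose let the fingers close. It gives the time, the measured TCP pose, the force and the opening at its end, in the units of the state.
- r.read_state(): the state, without advancing time (a new reading comes with each control period).
- r.get_image(name): name is "side" or "top"; returns a dict with "pixels" (420x560x3 uint8, blue, green, red), "z_map" (420x560 float32, m along the optical axis (not along the pixel's ray), 0 where there is no reading), "intrinsics" (3x3 intrinsics, pixels), "distortion" ([k1, k2, p1, p2, k3] as OpenCV has them; the pictures are not rectified), "R" (3x3) and "t" (3): a world point X has camera coordinates R X + t. Camera axes: x right, y down, z forward; pixel columns grow to the right and rows downward; lengths in m; the calibration is good to about 2 mm. A picture is of the moment at which its call begins.
- r.finish_job(): hands the job in, once; it reports no verdict.
The state is a dict: "clock": time; "qpos": joint angles; "joint_vel": joint speeds; "joint_efforts": joint torques, N m; "tcp_pos": TCP position; "tool_rot": TCP orientation; "force": force on the tool from outside, world axes, zero at the start; "ft_torque": the same for the moment, N m; "opening": finger opening in m.
Only numpy, scipy, OpenCV 4.12 (cv2) and the standard library are available. Lean on these libraries where they do the work, as an engineer would, in place of code of your own. Each camera call takes 0.05 s, during which the arm holds its last target. There are 200 camera calls.

TASK

Refit the bench air cleaner: take the fresh filter cassette (blue frame, white pleats) from the wooden rack and slide it all the way down into the slot in the top of the cleaner. Then turn the knurled black collar until its hidden keyways drop over the pins, push it fully home on its neck against the spring, and finish while still gripping it and holding it down there. Leave the used grey filter in the rack and do not disturb the other things on the table.

Things in the scene. Friction and masses are not known exactly. Their poses are not given: they have to be found in the camera images.
- fresh_center (a point): centre of the fresh filter cassette, a flat slab 90 mm wide (its x) x 12 mm thick (its y) x 110 mm tall (its z), 0.12 kg, blue frame, white pleats. It stands upright in one of the rack's two parallel grooves (25 mm deep, 90 mm apart; rack 130 x 200 mm, 35 mm high), its top edge 120 mm above the table. Grip it across the 12 mm near the top.
- used_center (a point): centre of the used filter cassette, same size, grey frame with brown pleats, in the other groove of the rack; stays there
- slot (a point): centre of the slot's mouth, level with the top of the cleaner (white fixed case, 160 mm along its x, 260 along its y, 110 high). Inside the slot is 94 mm long (this point's x), 14.5 mm wide (y), 75 mm deep, mouth slightly chamfered. A cassette fully home stands on its floor with 35 mm showing, its centre 20 mm below this point, either face either way.
- neck (a point): centre of the top face of the round neck (52 mm diameter, 12 mm high) on the cleaner's top, z up, on the collar's axis; 130 mm from the slot's middle along the cleaner's y (the direction of this point's y). When the collar is home its underside lies on this face.
- collar_center (a point): centre (half-way up) of the knurled black collar, a round cap 56 mm in diameter, 40 mm high, 0.16 kg, z up. It starts on the neck's spigot, lifted by a spring follower: its underside is 14 mm above the neck's top face (this centre 34 mm above it; 20 mm when home). It turns freely. Grip it across its diameter, in its upper half.
- follower (a joint): travel of the brass spring follower disc under the collar, m: 0 = up (start), about 0.004 = collar stopped on the pins, about 0.014 = collar fully home. It pushes up with 4 N at 0, rising to about 10 N at 0.014, and lifts the collar again if that is let go.
- red_paint: red paint bottle, 72 mm diameter, 200 mm tall, standing; origin under its centre; bystander
- blue_paint: blue paint bottle, 72 mm diameter, 200 mm tall, standing; origin under its centre; bystander
- glue: white glue bottle with orange cap, 60 mm diameter, 150 mm tall; origin under its centre; bystander
- tape: roll of brown tape lying flat, 90 mm diameter, 25 mm high; origin under its centre; bystander
- screwdriver: screwdriver lying on the table; origin under its middle; bystander
- brush_mug: white mug, 76 mm diameter, 95 mm tall; origin under its centre; bystander
- collar: the same collar; origin at the centre of its underside. Pushed at a wrong angle it stops on the pins after 4 mm. Its 3 hidden keyways (120 degrees apart) meet the 3 pins, to within 5 degrees, after a turn of 20 to 75 degrees anticlockwise seen from above (or 120 more). Its rotation does not tell where: feel for it, pressing lightly every 5 degrees or so until it sinks farther (10 mm in all); if it sticks part-way, ease the turn a little
There are look-alikes about, which are no part of the job. There is more than one size of the collar; the job needs the smallest.

How it is judged:
On the way, in this order (a step that is already met when the one before it is completed fails the run):
1. the fresh cassette stands on the floor of the slot, upright (z of fresh_center in the frame of slot below -0.0165 m and x of fresh_center in the frame of slot between -0.005 and 0.005 m and y of fresh_center in the frame of slot between -0.005 and 0.005 m and angle between fresh_center's own z axis and vertical below 0.06 rad), for 0.2 s.
2. the collar has dropped over the pins while the fresh cassette is home (all of step 1 and z of collar_center in the frame of neck below 0.026 m and value of joint follower above 0.008 m), for 0.1 s.
At the end, for the whole second after the job is handed in: The fresh cassette stands upright in the slot within 3.5 mm of its floor; the collar is gripped (over 3 N) and still, its underside within 2.5 mm of the neck's top, on the axis within 4 mm, level within 3.4 degrees, the spring follower pushed down over 11.5 mm (all of step 1 and z of collar_center in the frame of neck below 0.0225 m and horizontal distance between collar_center and neck below 0.004 m and angle between the z axis of collar_center and the z axis of neck, either way round below 0.06 rad and value of joint follower above 0.0115 m and contact force between the fingers and collar above 3 N and linear speed of collar below 0.02 m/s); the arm keeps its last pose, push and grip.
It fails at once if the used filter is moved out of its place (30 mm) (distance of used_center from where it was at the start of the episode above 0.03 m).
It fails at once if a bystander on the table is pushed more than 40 mm or knocked over (distance of any of red_paint, blue_paint, glue, tape, screwdriver, brush_mug from where it was at the start of the episode above 0.04 m or angle between any of red_paint, blue_paint, glue, tape, brush_mug's own z axis and vertical above 0.6 rad).
It also fails if it takes over 72 s, if anything falls off the work surface, if the arm or the gripper's body presses on something with over 40 N, if the wrist force passes 120 N, or if a joint passes its speed limit or range.

## Working session

There is one attempt and no reset: what is moved stays moved. The work goes in short steps, Python scripts to look and compute and a tool call to move; the robot and the scene stay as the last step left them, time stands still between calls to the robot, and variables do not carry over. Pictures are saved under pics/ and viewed, about 8 in all and at most 12, crops included, and the job is handed in when it is done.

Besides the shell and the picture viewer there is one more tool, called after "Emit:" as a command line: name --pt "numbers of a row" for each row, then --argument value for the rest. drive_tool: Moves the arm, as the interface text tells. Its arguments: {"type":"object","properties":{"commands":{"type":"array"},"force":{"type":"number"}},"required":["commands"]}

```bash
mkdir -p pics; cat > h.py <<'E'
import numpy as np, cv2
from bench import r
def get(n):
    im=r.get_image(n); return im
def pts(im):
    # world point for each pixel using z_map
    h,w=im["z_map"].shape
    u,v=np.meshgrid(np.arange(w),np.arange(h))
    n=cv2.undistortPoints(np.stack([u,v],-1).reshape(-1,1,2).astype(float),np.array(im["intrinsics"]),np.array(im["distortion"])).reshape(h,w,2)
    z=im["z_map"][...,None]
    C=np.concatenate([n*z,z],-1)
    return (C-np.array(im["t"]))@np.array(im["R"])
E
python3 - <<'E'
from h import *
a=[]
for n in("top","side"):
    im=get(n); cv2.imwrite(f"pics/{n}0.png",im["pixels"]); np.savez(f"{n}0.npz",**im)
    R=np.array(im["R"]);print(n,-R.T@np.array(im["t"]),R[2])
print(r.read_state())
E
```

```text
top [ 0.4787071  -0.01476578  1.25862026] [ 0.07675562  0.0112369  -0.99698661]
side [0.50055406 0.86082221 1.07830863] [ 0.06140618 -0.66783417 -0.74177274]
{'clock': 0.1, 'qpos': array([-1.26861820e+00,  3.00435885e-01,  1.52152035e+00,  2.43041645e-06,
        1.32071087e+00, -6.65715760e-02]), 'joint_vel': array([-1.68678945e-04, -1.10969480e-03, -8.98526717e-04,  9.73072976e-05,
        4.71284846e-04, -1.16266952e-03]), 'joint_efforts': array([ 2.35046420e-03, -5.44376314e+01, -3.62369728e+01,  6.25055080e-06,
        3.03432862e-03,  3.95387872e-05]), 'tcp_pos': array([ 0.19819628, -0.51282043,  0.23076632]), 'tool_rot': array([-2.59050080e+00,  1.77615246e+00,  1.32283487e-03]), 'force': array([ 0.37034251, -0.57960381, -0.02639743]), 'ft_torque': array([-0.00046591,  0.01515606, -0.01210316]), 'opening': 0.08531300642706556}
```

View pics/top0.png

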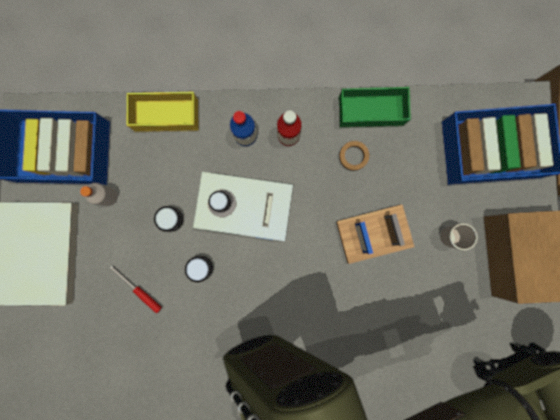

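View pics/side0.png

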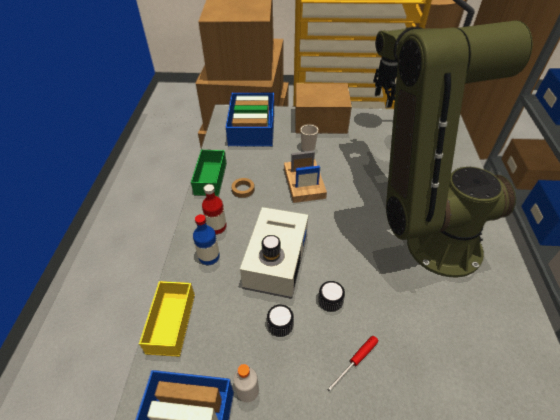

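Top view: the cleaner is at about (243,206), with its collar at (218,202) and slot at (268,209). The rack is at (375,233), with the blue-framed cassette at (364,236) and the grey one at (393,229). 

Things that could be mistaken for the targets:
- **Collar:** the loose caps on the table at (167,217) and (198,268).
- **Cassette:** the grey one at (393,229), and the coloured slabs in the bins at (55,145) and (505,140).

My choice is the blue frame in the rack and the cap on the cleaner. I'll check both with measurements and a crop.

```bash
python3 - <<'E'
from h import *
T=dict(np.load("top0.npz"));S=dict(np.load("side0.npz"))
def show(name,P,m):
    c=np.median(P[m],0); r_=cv2.minAreaRect((P[m][:,:2]*1000).astype(np.float32)); print(name,m.sum(),"med",c.round(4),"rect",np.round(r_[0],1),np.round(r_[1],1),round(r_[2],1))
def box(m,x0,y0,x1,y1):
    o=np.zeros_like(m);o[y0:y1,x0:x1]=m[y0:y1,x0:x1];return o
for nm,I,bx in (("top",T,dict(case=(185,165,300,250),col=(200,185,236,220),cas=(350,210,380,260),used=(380,205,410,255),rack=(330,200,420,268),c2=(150,200,185,235),c3=(180,250,215,287))),
             ("side",S,dict(case=(235,200,315,300),col=(255,230,290,265),cas=(290,160,325,195),used=(285,145,318,172),rack=(275,145,330,205),c2=(315,278,348,312),c3=(262,303,298,338)))):
    P=pts(I);px=I["pixels"].astype(int);hsv=cv2.cvtColor(I["pixels"],cv2.COLOR_BGR2HSV);z=P[...,2];ok=I["z_map"]>0
    print(nm)
    show("casetop",P,box(ok&(abs(z-.110)<.006),*bx["case"]))
    show("collartop",P,box(ok&(z>.150)&(z<.185),*bx["col"]))
    show("cas",P,box(ok&(z>.112)&(z<.128),*bx["cas"]))
    show("used",P,box(ok&(z>.112)&(z<.128),*bx["used"]))
    show("blue",P,box(ok&(hsv[...,0]>100)&(hsv[...,0]<128)&(hsv[...,1]>130)&(z>.10),*bx["cas"]))
    show("rack",P,box(ok&(abs(z-.035)<.005),*bx["rack"]))
    show("c2",P,box(ok&(z>.03)&(z<.06),*bx["c2"]));show("c3",P,box(ok&(z>.03)&(z<.06),*bx["c3"]))
    dark=box(ok&(px.sum(-1)<330)&(abs(z-.105)<.03),*((255,188,278,230) if nm=="top" else (262,214,300,232)));show("slotdark",P,dark)
    show("slotdeep",P,box(ok&(z<.100),*((258,190,278,228) if nm=="top" else (264,216,300,230))))
a=cv2.resize(T["pixels"][160:280,180:420],None,fx=3,fy=3,interpolation=cv2.INTER_CUBIC)[:, :]
cv2.imwrite("pics/crop1.png",a)
E
```

```text
top
casetop 4602 med [0.5649 0.0893 0.1098] rect [569.8  95.4] [260.2 160.2] 80.7
collartop 380 med [0.5785 0.1524 0.1757] rect [578.4 154. ] [56.2 55.3] 89.0
cas 158 med [ 0.4738 -0.2462  0.1193] rect [ 474.9 -246.6] [89.2 13.2] 13.3
used 163 med [ 0.4944 -0.3328  0.119 ] rect [ 496.2 -333.2] [88.1 13.3] 12.6
blue 134 med [ 0.4752 -0.2446  0.1188] rect [ 475.7 -245.4] [84.5 11. ] 14.1
rack 2171 med [ 0.4842 -0.2874  0.0346] rect [ 485.2 -289.9] [129.7 200.3] 13.6
c2 586 med [0.54   0.324  0.0548] rect [542.1 326.9] [79.8 75.3] 88.7
c3 565 med [0.392  0.2336 0.0551] rect [392.2 234.3] [75.6 76.1] 2.8
slotdark 3 med [0.6049 0.0219 0.0849] rect [605.   21.9] [6.1 0.2] 80.4
slotdeep 165 med [0.5624 0.0278 0.0356] rect [560.4  31.2] [20.2 92.6] 79.6
side
casetop 2828 med [0.5615 0.1053 0.1097] rect [568.7  93.5] [265.1 161.4] 80.7
collartop 318 med [0.5772 0.163  0.1752] rect [577.4 154.5] [53.4 57.2] 1.4
cas 92 med [ 0.474  -0.246   0.1184] rect [ 473.3 -245.9] [88.9 20. ] 11.7
used 170 med [ 0.485  -0.319   0.1183] rect [ 485.8 -289.7] [ 87.9 108.5] 9.3
blue 137 med [ 0.4754 -0.2441  0.1159] rect [ 473.3 -245.9] [88.9 20. ] 11.7
rack 584 med [ 0.4871 -0.2376  0.0347] rect [ 492.8 -339.1] [139.2 312. ] 10.3
c2 548 med [0.392  0.2435 0.0548] rect [391.3 236.4] [77.1 75.1] 87.9
c3 604 med [0.5397 0.3331 0.0548] rect [540.7 327.8] [75.2 75.8] 3.2
slotdark 40 med [0.5599 0.0169 0.1006] rect [558.7  15.6] [ 7.9 85.7] 79.6
slotdeep 51 med [0.5567 0.0167 0.0951] rect [557.9  16.5] [ 7.2 91.1] 82.3
```

View pics/crop1.png

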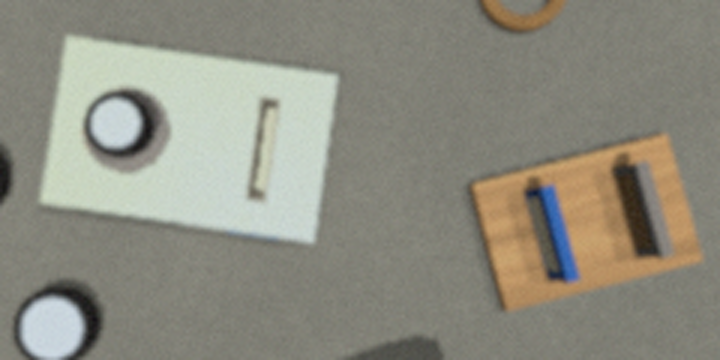

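The crop confirms the choice. The blue-framed cassette is at crop (553,235), in the groove nearer the cleaner, with the grey one at (640,210). The collar on the cleaner measures 56 mm across, while the two loose caps measure 76 mm. Sizes and heights match the description, so I'll start the move.

Emit:
drive_tool --pt "60 138 133 -10 -4" --pt "60 138 133 -10 -4" --pt "60 138 133 -10 -4" --pt "60 138 133 -10 -4" --pt "60 138 133 -10 -4" --force 40

```text
clock: 0.52
tcp_pos: [0.3381, -0.3773, 0.2209]
tool_rot: [-2.528, 1.864, 0.001]
force: [-0.4, -1.3, 0.3]
opening: 0.06
```

Emit:
drive_tool --pt "60 138 133 -20 -4" --pt "60 138 133 -20 -4" --pt "60 138 133 -20 -4" --pt "60 138 133 -20 -4" --pt "60 138 133 -20 -4"

```text
clock: 0.93
tcp_pos: [0.4761, -0.2442, 0.2006]
tool_rot: [-2.462, 1.951, 0.001]
force: [0.6, 0.2, -0.9]
opening: 0.0599
```

Emit:
drive_tool --pt "40 -1.6 -2 -40 0" --pt "40 -1.6 -2 -75 0" --pt "40 -1.6 -2 -95 0" --pt "40 -1.6 -2 -108 0" --pt "40 -1.6 -2 -108 0"

```text
clock: 1.35
tcp_pos: [0.4713, -0.2481, 0.0902]
tool_rot: [2.46, -1.952, -0.009]
force: [-0.3, 0.8, -0.0]
opening: 0.0401
```

Emit:
drive_tool --pt "8 0 0 0 0" --pt "8 0 0 0 0" --pt "8 0 0 0 0" --pt "8 0 0 0 0" --pt "8 0 0 0 0" --force 40

```text
clock: 1.77
tcp_pos: [0.4732, -0.2494, 0.0946]
tool_rot: [-2.461, 1.953, -0.004]
force: [-0.3, 0.7, 6.4]
opening: 0.0112
```

Emit:
drive_tool --pt "6 0 0 10 0" --pt "6 0 0 30 0" --pt "6 0 0 60 0" --pt "6 0 0 90 0" --pt "6 0 0 110 0" --force 50

```text
clock: 2.18
tcp_pos: [0.4729, -0.2492, 0.2069]
tool_rot: [-2.461, 1.953, -0.004]
force: [-0.6, 0.5, -0.6]
opening: 0.0111
```

```bash
python3 - <<'E'
from h import *
print(r.read_state()["tcp_pos"],r.read_state()["force"],r.read_state()["opening"])
T=get("top")
P=pts(T);px=T["pixels"];hsv=cv2.cvtColor(px,cv2.COLOR_BGR2HSV)
m=(hsv[...,0]>100)&(hsv[...,0]<128)&(hsv[...,1]>130);m[:,:330]=0;m[:,420:]=0;m[:200]=0;m[280:]=0
print(m.sum(),np.median(P[m],0))
# slot mouth in first images: dark rim/contrast, cast on z=.11
def cast(I,uv,z):
    n=cv2.undistortPoints(np.array(uv,float).reshape(-1,1,2),I["intrinsics"],I["distortion"]).reshape(-1,2)
    R=I["R"];c=-R.T@I["t"];d=np.c_[n,np.ones(len(n))]@R
    return c+d*((z-c[2])/d[:,2])[:,None]
for n,(x0,y0,x1,y1) in (("top",(256,186,280,232)),("side",(262,214,302,232))):
    I=dict(np.load(n+"0.npz"));g=I["pixels"].astype(int).sum(-1)/3
    sub=g[y0:y1,x0:x1];th=np.percentile(sub,85)-25
    Pz=pts(I)[...,2]
    for lab,mm in (("dark",g<th),("deep",Pz<.104),("or",(g<th)|(Pz<.104))):
        M=np.zeros(g.shape,np.uint8);M[y0:y1,x0:x1]=mm[y0:y1,x0:x1]
        k,lb,st,ce=cv2.connectedComponentsWithStats(M);j=1+np.argmax(st[1:,4]);v,u=np.where(lb==j)
        W=cast(I,np.c_[u,v],.110)[:,:2]*1000;q=cv2.minAreaRect(W.astype(np.float32));print(n,lab,len(u),np.round(q,1) if 0 else [np.round(x,1) for x in q], W.mean(0).round(1))
cv2.imwrite("pics/t1.png",np.hstack([cv2.resize(T["pixels"][160:280,180:420],None,fx=3,fy=3)]))
E
```

```text
[ 0.47291592 -0.24917204  0.20690022] [-0.58312656  0.50120339 -0.64560632] 0.01110368684497349
40 [ 0.50896058 -0.23139976  0.23229336]
top dark 151 [array([559.5,  27.6]), array([18.6, 97.7]), np.float64(81.5)] [559.5  29.9]
top deep 170 [array([557.7,  27.4]), array([17.4, 92.1]), np.float64(81.3)] [557.4  26.1]
top or 225 [array([559.5,  27.6]), array([18.6, 97.7]), np.float64(81.5)] [558.8  27.6]
side dark 132 [array([557.8,  25.1]), array([19.1, 96.7]), np.float64(81.0)] [557.9  25.3]
side deep 74 [array([557. ,  25.3]), array([16.2, 92. ]), np.float64(81.0)] [556.8  27.8]
side or 132 [array([557.8,  25.1]), array([19.1, 96.7]), np.float64(81.0)] [557.9  25.3]
```

View pics/t1.png

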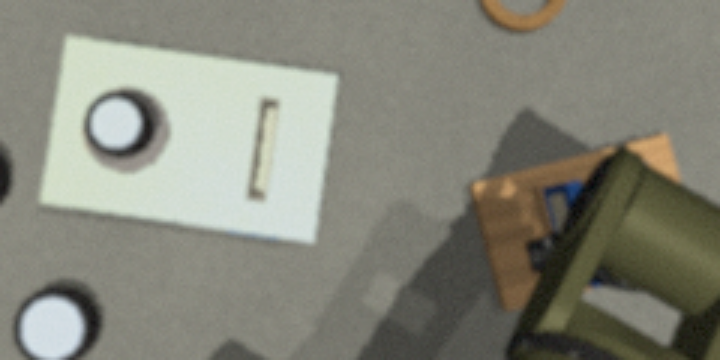

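Emit:
drive_tool --pt "6 0 0 15 0" --pt "6 10 36 15 -4.5" --pt "6 20 70 15 -9" --pt "6 31 105 15 -13" --pt "6 41 138 15 -17"

```text
clock: 2.65
tcp_pos: [0.5137, -0.1093, 0.2189]
tool_rot: [-2.14, 2.299, -0.0]
force: [0.7, 0.6, -0.9]
opening: 0.0113
```

Emit:
drive_tool --pt "6 10 35 0 -3" --pt "6 20 70 0 -5.5" --pt "6 30 105 0 -5.5" --pt "6 41.7 138 0 -5.5" --pt "6 41.7 138 0 -5.5"

```text
clock: 3.07
tcp_pos: [0.5561, 0.0319, 0.2187]
tool_rot: [-2.037, 2.391, 0.001]
force: [0.1, 0.2, -0.9]
opening: 0.0109
```

Emit:
drive_tool --pt "6 0 0 0 0" --pt "6 0 0 0 0" --pt "6 0 0 0 0"

```text
clock: 3.32
tcp_pos: [0.5551, 0.026, 0.2185]
tool_rot: [2.031, -2.397, 0.0]
force: [0.4, 0.5, -1.4]
opening: 0.0113
```

```bash
python3 - <<'E'
from h import *
s=r.read_state();print(s["tcp_pos"],s["tool_rot"],s["force"],s["qpos"])
T=get("top");S=get("side");np.savez("top1.npz",**T);np.savez("side1.npz",**S)
for n,I in(("top",T),("side",S)):
    P=pts(I);hsv=cv2.cvtColor(I["pixels"],cv2.COLOR_BGR2HSV);px=I["pixels"].astype(int)
    m=(hsv[...,0]>100)&(hsv[...,0]<128)&(hsv[...,1]>130)&(P[...,2]>.12)&(P[...,2]<.26)&(abs(P[...,0]-.557)<.07)&(abs(P[...,1]-.026)<.06)
    print(n,m.sum());
    if m.sum()>5:
        q=P[m];print(q.min(0),q.max(0),np.median(q,0)); qq=cv2.minAreaRect((q[:,:2]*1000).astype(np.float32));print(qq)
a=cv2.resize(T["pixels"][150:270,180:340],None,fx=2.5,fy=2.5);b=cv2.resize(S["pixels"][150:310,210:350],None,fx=2.5,fy=2.5)
h=max(a.shape[0],b.shape[0]);f=lambda x:cv2.copyMakeBorder(x,0,h-x.shape[0],0,0,0)
cv2.imwrite("pics/t2.png",np.hstack([f(a),f(b)]))
E
```

```text
[0.55513378 0.02604028 0.2185042 ] [ 2.03126998e+00 -2.39651056e+00  1.61352138e-04] [ 0.36562569  0.52169668 -1.43498322] [-1.89843788e-02  3.23065636e-01  1.52099157e+00 -1.11061052e-04
  1.29750145e+00  1.71644608e+00]
top 10
[0.51323587 0.0280153  0.24106496] [0.51831763 0.0354225  0.24591037] [0.5157879  0.03169659 0.24359735]
((515.75146484375, 31.745195388793945), (7.407790184020996, 5.05523681640625), 89.40190124511719)
side 197
[0.51277233 0.01602773 0.13628754] [0.59902216 0.04120288 0.24729433] [0.53704856 0.03139333 0.22871774]
((555.6624145507812, 27.40302848815918), (16.71670150756836, 87.10124969482422), 82.00911712646484)
```

View pics/t2.png

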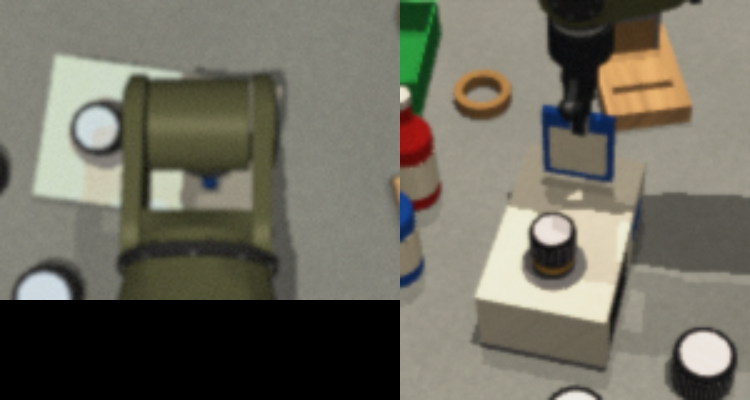

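```bash
python3 - <<'E'
from h import *
I=dict(np.load("side1.npz"));P=pts(I);px=I["pixels"].astype(int)
a=np.radians(-9.3);ex=np.array([np.cos(a),np.sin(a)]);ey=np.array([-ex[1],ex[0]])
slot=np.array([.558,.0263])
d=P[...,:2]-slot;X=d@ex*1000;Y=d@ey*1000;Z=P[...,2]*1000
m=(abs(X)<60)&(Y>-12)&(Y<14)&(Z>138)&(Z<240)&(I["z_map"]>0)
print(m.sum())
for lo in range(138,240,12):
    k=m&(Z>=lo)&(Z<lo+12)
    if k.sum()>3: print(lo,k.sum(),"X",X[k].min().round(1),X[k].max().round(1),"Y",np.median(Y[k]).round(1))
k=m&(Z<220)&(abs(X)<45)
A=np.c_[X[k],Z[k]-180,np.ones(k.sum())];c,*_=np.linalg.lstsq(A,Y[k],rcond=None);print("Y= ",c.round(4))
# bottom edge line & top
for lo in range(-40,41,10):
    k=m&(abs(X-lo)<5)&(abs(Y-c[2])<6); print(lo,Z[k].min().round(1),end="; ")
# slot mouth edges: side0 image, in slot frame
for n in("side","top"):
    J=dict(np.load(n+"0.npz"));Q=pts(J);d=Q[...,:2]-slot;x=d@ex*1000;y=d@ey*1000;k=(abs(x)<65)&(abs(y)<25)&(J["z_map"]>0)
    g=J["pixels"].astype(int).sum(-1)/3
    # profile across Y/X of depth on case-top hits
    t=k&(abs(Q[...,2]-.11)<.003)
    print("\n",n,"Y edges",[(y[t&(abs(x)<40)&(y<0)].max().round(1)),(y[t&(abs(x)<40)&(y>0)].min().round(1))],"X edges",x[t&(abs(y)<5)&(x<0)].max().round(1),x[t&(abs(y)<5)&(x>0)].min().round(1))
E
```

```text
593
138 83 X -47.4 40.3 Y 3.1
150 64 X -47.6 39.8 Y 2.9
162 76 X -47.6 42.3 Y 3.1
174 72 X -47.4 42.5 Y 3.2
186 72 X -47.6 41.5 Y 3.2
198 80 X -47.4 41.7 Y 3.0
210 56 X -47.4 41.8 Y 4.1
222 57 X -47.3 40.7 Y 5.0
234 33 X -46.8 39.7 Y 5.3
Y=  [-9.0000e-04  8.4000e-03  3.1162e+00]
-40 139.8; -30 138.6; -20 139.3; -10 141.3; 0 139.9; 10 139.4; 20 141.4; 30 138.4; 40 138.9; 
 side Y edges [np.float64(-6.5), np.float64(5.6)] X edges -48.0 46.4

 top Y edges [np.float64(-7.3), np.float64(7.2)] X edges -49.2 50.7
```

Emit:
drive_tool --pt "6 2 0 -8 0" --pt "6 2 0 -16 0" --pt "6 2 0 -22 0" --pt "6 2 0 -26 0" --pt "6 2 0 -29 0"

```text
clock: 3.83
tcp_pos: [0.5572, 0.0266, 0.1885]
tool_rot: [2.032, -2.395, -0.0]
force: [-0.6, -2.6, 0.4]
opening: 0.0116
```

Emit:
drive_tool --pt "6 0 0 -3 0" --pt "6 0 0 -6 0" --pt "6 0 0 -8 0" --pt "6 0 0 -8 0"

```text
clock: 4.17
tcp_pos: [0.5572, 0.0268, 0.1808]
tool_rot: [2.032, -2.395, -0.0]
force: [-0.0, -3.6, -2.7]
opening: 0.0109
```

Emit:
drive_tool --pt "6 0 -0.6 -6 0" --pt "6 0 -0.6 -12 0" --pt "6 0 -0.6 -18 0" --pt "6 0 -0.6 -24 0" --pt "6 0 -0.6 -30 0"

```text
clock: 4.58
tcp_pos: [0.5573, 0.0263, 0.1505]
tool_rot: [2.032, -2.395, -0.0]
force: [-1.2, -3.8, 0.4]
opening: 0.0112
```

Emit:
drive_tool --pt "6 0 0 -6 0" --pt "6 0 0 -12 0" --pt "6 0 0 -18 0" --pt "6 0 0 -24 0" --pt "6 0 0 -26 0"

```text
clock: 5.0
tcp_pos: [0.5571, 0.0263, 0.1242]
tool_rot: [2.032, -2.395, -0.001]
force: [-1.8, -5.2, 1.8]
opening: 0.0114
```

Emit:
drive_tool --pt "6 0 -0.6 -2 0" --pt "6 0 -0.6 -4 0" --pt "6 0 -0.6 -6 0" --pt "6 0 -0.6 -6 0"

```text
clock: 5.33
tcp_pos: [0.5575, 0.0261, 0.1196]
tool_rot: [-2.032, 2.395, -0.0]
force: [-2.4, -0.4, 5.7]
opening: 0.011
```

Emit:
drive_tool --pt "6 0 0 -1.5 0" --pt "6 0 0 -1.5 0" --pt "6 0 0 -1.5 0"

```text
clock: 5.58
tcp_pos: [0.5577, 0.0261, 0.1196]
tool_rot: [-2.032, 2.394, -0.001]
force: [-8.4, -1.0, 19.7]
opening: 0.0112
```

Emit:
drive_tool --pt "6 0 0 1.5 0" --pt "40 0 0 1.5 0" --pt "40 0 0 1.5 0" --pt "40 0 0 3 0" --pt "40 0 0 25 0"

```text
clock: 6.0
tcp_pos: [0.5557, 0.0259, 0.1395]
tool_rot: [2.03, -2.392, -0.007]
force: [-0.2, -0.4, -0.6]
opening: 0.0403
```

Emit:
drive_tool --pt "40 0 0 40 0" --pt "60 0 0 80 0" --pt "80 0 0 115 0" --pt "80 7 40 118 0" --pt "80 13 80 118 0"

```text
clock: 6.42
tcp_pos: [0.5713, 0.1057, 0.2638]
tool_rot: [-2.026, 2.396, -0.004]
force: [0.7, 0.5, -0.8]
opening: 0.0798
```

Emit:
drive_tool --pt "80 6 35 0 0" --pt "80 8 48 0 0" --pt "80 8 48 0 0" --pt "80 8 48 0 0"

```text
clock: 6.75
tcp_pos: [0.5782, 0.154, 0.2603]
tool_rot: [2.033, -2.394, -0.0]
force: [1.1, 0.6, 1.0]
opening: 0.08
```

```bash
python3 - <<'E'
from h import *
s=r.read_state();print(s["tcp_pos"],s["force"],s["qpos"])
S=get("side");P=pts(S)
a=np.radians(-9.3);ex=np.array([np.cos(a),np.sin(a)]);ey=np.array([-ex[1],ex[0]])
d=P[...,:2]-[.5575,.0261];X=d@ex*1000;Y=d@ey*1000;Z=P[...,2]*1000
m=(abs(X)<55)&(abs(Y)<20)&(Z>115)&(Z<160);print(m.sum(),X[m].min(),X[m].max(),np.median(Y[m]),np.percentile(Z[m],[50,95,99,100]))
m=(np.hypot(P[...,0]-.578,P[...,1]-.154)<.04)&(Z>150)&(Z<185);q=P[m]*1000;print("collar",m.sum(),cv2.minEnclosingCircle(q[:,:2].astype(np.float32)),np.percentile(q[:,2],[5,50,95]))
cv2.imwrite("pics/t3.png",cv2.resize(S["pixels"][150:310,180:380],None,fx=3,fy=3))
E
```

```text
[0.57822672 0.15396286 0.26029515] [1.147572   0.60929484 0.96472247] [ 1.99082198e-01  3.90234934e-01  1.33308108e+00 -1.40042397e-04
  1.41911112e+00  1.93224319e+00]
191 -44.874223440785514 27.997467112362525 4.556803521014558 [137.1595566  146.39403384 147.53257252 147.67043949]
collar 321 ((577.08203125, 154.20127868652344), 29.041746139526367) [153.73523017 174.94587482 178.44095865]
```

View pics/t3.png

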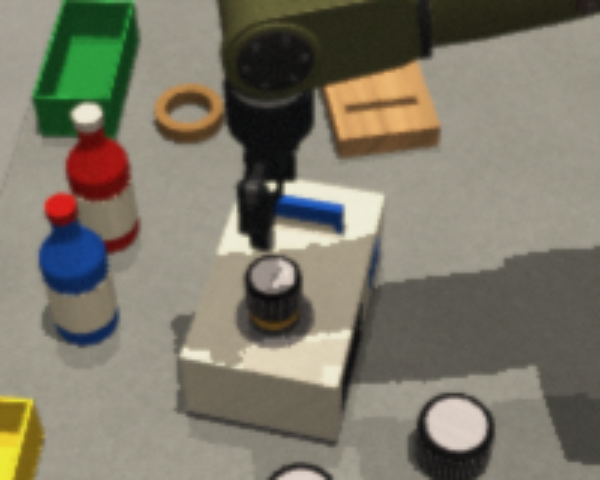

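Emit:
drive_tool --pt "80 0 0.2 -40 0" --pt "80 0 0.2 -75 0" --pt "80 0 0.2 -100 0" --pt "80 0 0.2 -118 0" --pt "80 0 0.2 -118 0"

```text
clock: 7.22
tcp_pos: [0.5768, 0.1522, 0.139]
tool_rot: [2.027, -2.393, -0.005]
force: [0.2, 0.2, -0.7]
opening: 0.0801
```

Emit:
drive_tool --pt "50 0 0 0 0" --pt "50 0 0 0 0" --pt "50 0 0 0 0" --pt "50 0 0 0 0" --force 40

```text
clock: 7.55
tcp_pos: [0.5791, 0.1537, 0.1445]
tool_rot: [-2.031, 2.394, -0.003]
force: [1.1, -2.2, 2.0]
opening: 0.0554
```

Emit:
drive_tool --pt "45 0 0 0 0" --pt "45 0 0 -2 0" --pt "45 0 0 -4 0" --pt "45 0 0 -4.5 0" --pt "45 0 0 -4.5 0" --force 60

```text
clock: 7.97
tcp_pos: [0.5791, 0.154, 0.141]
tool_rot: [-2.031, 2.393, -0.003]
force: [-7.5, -3.7, 23.2]
opening: 0.0547
```

Emit:
drive_tool --pt "45 0 0 0 5" --pt "45 0 0 0 10" --pt "45 0 0 0 10"

```text
clock: 8.22
tcp_pos: [0.5796, 0.1542, 0.141]
tool_rot: [-2.237, 2.2, -0.004]
force: [-1.2, -1.8, 20.7]
opening: 0.0548
```

Emit:
drive_tool --pt "45 0 0 0.8 3" --pt "45 0 0 0.8 6" --pt "45 0 0 0.8 6"

```text
clock: 8.47
tcp_pos: [0.5792, 0.1541, 0.141]
tool_rot: [-2.348, 2.084, -0.003]
force: [-1.2, -2.7, 16.4]
opening: 0.0547
```

Emit:
drive_tool --pt "45 0 0 0 3" --pt "45 0 0 0 4" --pt "45 0 0 0 4"

```text
clock: 8.72
tcp_pos: [0.5792, 0.1539, 0.141]
tool_rot: [-2.417, 2.003, -0.003]
force: [-1.9, -3.7, 16.6]
opening: 0.0547
```

Emit:
drive_tool --pt "45 0 0 0 3" --pt "45 0 0 0 4" --pt "45 0 0 0 4"

```text
clock: 8.97
tcp_pos: [0.5792, 0.1538, 0.141]
tool_rot: [-2.486, 1.918, -0.004]
force: [-2.2, -5.2, 17.3]
opening: 0.0554
```

Emit:
drive_tool --pt "45 0 0 0 3" --pt "45 0 0 0 4" --pt "45 0 0 0 4"

```text
clock: 9.22
tcp_pos: [0.5792, 0.1536, 0.141]
tool_rot: [-2.551, 1.83, -0.004]
force: [-1.7, -5.4, 17.1]
opening: 0.0549
```

Emit:
drive_tool --pt "45 0 -0.4 0 3" --pt "45 0 -0.4 0 4" --pt "45 0 -0.4 0 4"

```text
clock: 9.47
tcp_pos: [0.5793, 0.1535, 0.141]
tool_rot: [-2.613, 1.74, -0.004]
force: [-1.6, -4.6, 16.7]
opening: 0.0547
```

Emit:
drive_tool --pt "45 0 0 0 3" --pt "45 0 0 0 4" --pt "45 0 0 0 4"

```text
clock: 9.72
tcp_pos: [0.5793, 0.1534, 0.141]
tool_rot: [-2.673, 1.648, -0.004]
force: [-0.8, -5.1, 15.7]
opening: 0.0544
```

Emit:
drive_tool --pt "45 0 0 0 3" --pt "45 0 0 0 4" --pt "45 0 0 0 4"

```text
clock: 9.97
tcp_pos: [0.5793, 0.1533, 0.141]
tool_rot: [-2.729, 1.554, -0.005]
force: [-1.4, -5.9, 15.7]
opening: 0.0549
```

```bash
python3 -c "
from h import *
s=r.read_state();print(s['ft_torque'],s['force'],s['qpos'])"
```

```text
[-0.91331009  0.0664306  -0.04910032] [-1.40430233 -5.94291951 15.6614445 ] [ 1.97885798e-01  4.90533565e-01  1.47442227e+00 -7.58196803e-04
  1.17333161e+00  1.23331104e+00]
```

Emit:
drive_tool --pt "45 0 -0.3 0 3" --pt "45 0 -0.3 0 4" --pt "45 0 -0.3 0 4"

```text
clock: 10.22
tcp_pos: [0.5793, 0.1531, 0.1409]
tool_rot: [-2.781, 1.457, -0.005]
force: [-0.5, -4.1, 15.1]
opening: 0.0548
```

Emit:
drive_tool --pt "45 0 0 0 3" --pt "45 0 0 0 4" --pt "45 0 0 0 4"

```text
clock: 10.47
tcp_pos: [0.5793, 0.153, 0.1408]
tool_rot: [-2.831, 1.359, -0.005]
force: [0.8, -4.3, 14.3]
opening: 0.0548
```

Emit:
drive_tool --pt "45 0 0 0 3" --pt "45 0 0 0 4" --pt "45 0 0 0 4"

```text
clock: 10.72
tcp_pos: [0.5793, 0.1529, 0.1407]
tool_rot: [-2.877, 1.26, -0.005]
force: [0.6, -5.9, 13.0]
opening: 0.0547
```

Emit:
drive_tool --pt "45 0 0 0 3" --pt "45 0 0 0 4" --pt "45 0 0 0 4"

```text
clock: 10.97
tcp_pos: [0.5793, 0.1528, 0.1402]
tool_rot: [-2.919, 1.159, -0.005]
force: [2.7, -5.8, 8.3]
opening: 0.0546
```

Emit:
drive_tool --pt "45 0 0 -1 1" --pt "45 0 0 -2 1" --pt "45 0 0 -2 1"

```text
clock: 11.22
tcp_pos: [0.5794, 0.1528, 0.138]
tool_rot: [-2.928, 1.135, -0.005]
force: [5.5, -5.0, 6.5]
opening: 0.0546
```

It has dropped over the pins: z went down with little force. Pushing home.

Emit:
drive_tool --pt "45 0.3 -0.3 -2 0" --pt "45 0.3 -0.3 -4 0" --pt "45 0.3 -0.3 -5 0" --pt "45 0.3 -0.3 -5 0"

```text
clock: 11.55
tcp_pos: [0.5794, 0.1528, 0.133]
tool_rot: [-2.928, 1.135, -0.004]
force: [2.4, -4.3, 8.1]
opening: 0.0548
```

Emit:
drive_tool --pt "45 0 0 -1 0" --pt "45 0 0 -2 0" --pt "45 0 0 -3 0" --pt "45 0 0 -3 0"

```text
clock: 11.88
tcp_pos: [0.5795, 0.1528, 0.1311]
tool_rot: [-2.928, 1.135, -0.004]
force: [-3.4, -5.9, 18.1]
opening: 0.0549
```

Emit:
drive_tool --pt "45 0 -0.3 -0.7 0" --pt "45 0 -0.3 -0.7 0" --pt "45 0 -0.3 -0.7 0" --pt "45 0 -0.3 -0.7 0" --pt "45 0 -0.3 -0.7 0"

```text
clock: 12.3
tcp_pos: [0.5795, 0.1528, 0.1311]
tool_rot: [-2.928, 1.135, -0.005]
force: [-6.7, -4.7, 24.8]
opening: 0.0547
```

```bash
python3 - <<'E'
from h import *
s=r.read_state();print(s["tcp_pos"],s["force"],s["ft_torque"],abs(s["joint_vel"]).max())
S=get("side");P=pts(S);Z=P[...,2]*1000
a=np.radians(-9.3);ex=np.array([np.cos(a),np.sin(a)]);ey=np.array([-ex[1],ex[0]])
d=P[...,:2]-[.5575,.0261];X=d@ex*1000;Y=d@ey*1000
m=(abs(X)<55)&(abs(Y)<20)&(Z>115)&(Z<160);print(m.sum(),np.percentile(Z[m],[95,99]),np.median(Y[m]))
cv2.imwrite("pics/t4.png",cv2.resize(S["pixels"][130:330,170:400],None,fx=3,fy=3))
E
```

```text
[0.57950233 0.15278067 0.13111748] [-6.74277311 -4.7313965  24.81876932] [-0.48145928  1.12624588 -0.01235883] 0.002968153121114881
83 [147.31886498 148.94710947] 3.9408882011926414
```

View pics/t4.png

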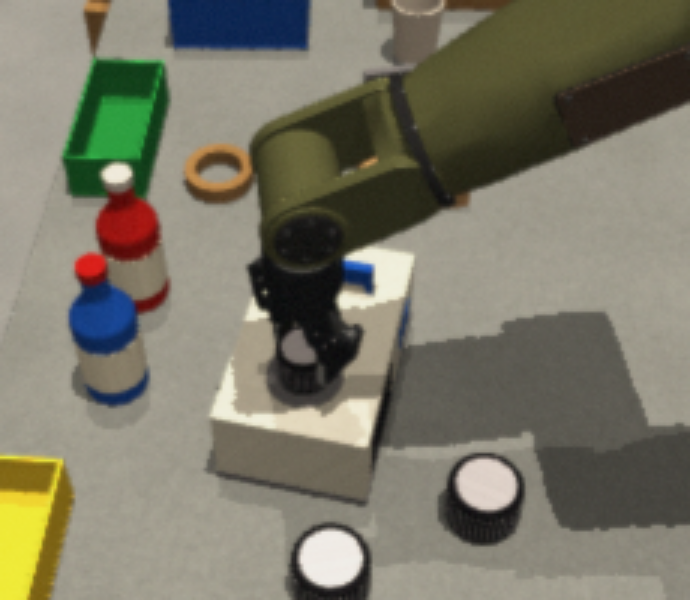

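The collar sits low at (300,375) with no brass showing, and the cassette is still in the slot. One quick height check before handing in.

```bash
python3 - <<'E'
from h import *
S=get("side");P=pts(S);px=S["pixels"].astype(int).sum(-1)/3
m=(np.hypot(P[...,0]-.5785,P[...,1]-.154)<.024)&(P[...,2]>.14)&(P[...,2]<.19)&(px>110)
print(m.sum(),np.percentile(P[m][:,2],[10,50,90]),np.median(P[m],0))
r.finish_job();print(r.read_state()["force"])
E
```

```text
56 [0.16092365 0.16288874 0.1648303 ] [0.58541034 0.15863733 0.16288874]
the job is handed in; nothing more can be done
the job is handed in; nothing more can be done
```

The fresh cassette is in the cleaner's slot, and the collar is pushed home with the gripper still holding it down. I handed the job in at about 12.4 s of the 72 s allowed; no verdict is reported.

- **Cassette:** I took the blue-framed cassette from the rack and slid it down until it met the floor. The tool stopped at z 0.1196 m, where I predicted, and didn't move under a 20 N push. The camera puts its top edge at 146–149 mm, against an expected 145 mm. In the last view the top was partly hidden by the gripper.
- **Collar:** I gripped the 56 mm cap on the cleaner; the loose look-alikes measure 76 mm. It stopped on the pins about 3.5 mm down. Turning it anticlockwise in small steps, it dropped in at about 57°, then sank 9.9 mm more to a firm stop.
- **Last checks:** The collar's top is at 163 mm, against 162 mm when home. The tool was pressing with about 25 N, with a 60 N grip setting, and was still. The picture showed no brass under the collar.
- **Disagreement:** There is a steady sideways force of 5–8 N on the tool. Its x/y position is within about 2 mm of the neck's centre as I measured it, so I left it.
- **Not directly checked:** I did not measure the collar's tilt or the follower's travel. I didn't re-measure the used filter or the bystanders; nothing came near them, and the bottles and tape stood undisturbed in the last view.

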